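# Lock the hook drawer of a fly-tying station

## Task

Lock up the fly-tying station: first push its open hook drawer fully home until it seats at its detent, then turn the knurled collar on the station's top on its post (do not lift it off) until its hidden keyways drop over the pins, and push it all the way down against its spring. Finish while still holding the collar pushed fully down, with the gripper's fingers on it to the end; leave the jar, the stacker and the spool beside the station where they stand.

Things in the scene. Friction and masses are not known exactly. Their poses are not given: they have to be found in the camera images.
- station: Fixed wooden box, 170 (x) by 220 (y) by 65 mm high, on the work surface, turned up to about 0.25 rad; origin at the centre of its underside, +x to its back, z up. The drawer is in its front (-x) face; the collar's post stands on its flat top. The top is otherwise clear.
- hook_drawer (a joint): How far the drawer is out, in m: 0 = fully home at a hard stop; starts 0.04 to 0.075 out, towards the station's -x. About 1 N of friction; from 9 to 4 mm before home it must be pushed over a spring detent (about 4 N more), which below about 3 mm draws it to 0 and keeps it there. At 0 its face stands 8 mm proud of the station's front.
- drawer_face (a point): Centre of the outer surface of the drawer's flat wooden face, 206 mm wide, 45 mm tall (1 to 46 mm above the work surface), facing the station's -x; axes parallel to the station's; moves with the drawer. No handle: push the flat face with the fingers reaching down in front of it.
- collar_mid (a point): Centre, half-way up, of the knurled dark steel collar: a round cap 44 mm across, 40 mm tall, closed on top, loose on the vertical post, about 0.14 kg. At the start its underside rests level on three hidden pins, this point 42 mm above the station's top; fully down it is 32 mm above it. Plays 1.4 mm sideways. Its yaw does not tell where the pins are; a push of 2 to 5 N while turning is enough.
- post_foot (a point): On the post's vertical axis, at the station's top (10 mm behind the box's centre). The post's three pins match three unseen keyways in the collar, 120 degrees apart. Turned 35 to 85 degrees either way (it varies; a window some 15 degrees wide, binding at its edges) the collar drops 4 mm over the pins onto a spring sleeve; pushed on, it goes 6 mm further to a hard stop.
- lock_sleeve (a joint): Travel in m of the spring sleeve round the post under the collar, pushed down by the collar: 0 = up (also whenever the collar rests on the pins), 0.006 = fully down. Its spring pushes back with 3 N at 0 and 9 N at 0.006 and lifts the collar again when it is let go.
- jar_mid (a point): Bystander: amber glass jar with a black cap, 42 mm across, 58 mm tall, on the table at the station's +y side; point half-way up.
- stacker_mid (a point): Bystander: aluminium hair stacker, a tube on a foot, 34 mm across, 70 mm tall, on the table at the station's -y side; point half-way up.
- spool_mid (a point): Bystander: grey thread spool, 36 mm across, 30 mm tall, on the table at the station's -y side; point half-way up.
Not all that is in view belongs to the job. Leave any yellow look-alike of the part that bears collar_mid alone.

How it is judged:
On the way, in this order (a step that is already met when the one before it is completed fails the run):
1. the hook drawer is home at its detent (value of joint hook_drawer below 0.003 m), for 0.2 s.
2. the collar, still on its post, has dropped over the pins with the drawer home (z of collar_mid in the frame of station below 0.1045 m and value of joint hook_drawer below 0.003 m), for 0.1 s.
At the end, for the whole second after the job is handed in: The drawer is within 3 mm of fully home; the collar is over the pins, within 2 mm of its lowest position (its middle less than 99 mm above the work surface), level within 0.12 rad, with the spring sleeve pressed at least 4.5 of its 6 mm; the fingers still bear on the collar with more than 3 N (value of joint hook_drawer below 0.003 m and value of joint lock_sleeve above 0.0045 m and z of collar_mid in the frame of station below 0.099 m and angle between collar_mid's own z axis and vertical below 0.12 rad and contact force between the fingers and collar above 3 N); the arm keeps its last pose, push and grip.
It fails at once if the jar is shifted or knocked over (distance of jar_mid from where it was at the start of the episode above 0.02 m or angle between jar_mid's own z axis and vertical above 0.5 rad).
It fails at once if the stacker is shifted or knocked over (distance of stacker_mid from where it was at the start of the episode above 0.02 m or angle between stacker_mid's own z axis and vertical above 0.5 rad).
It fails at once if the spool is shifted or knocked over (distance of spool_mid from where it was at the start of the episode above 0.02 m or angle between spool_mid's own z axis and vertical above 0.5 rad).
It fails at once if the collar is lifted off its post (z of collar_mid in the frame of station above 0.122 m).
It also fails if it takes over 58 s, if anything falls off the work surface, if the arm or the gripper's body presses on something with over 40 N, if the wrist force passes 120 N, or if a joint passes its speed limit or range.

## Robot

A 6-joint arm with a two-finger parallel gripper is mounted at the origin on the work surface. World frame = base frame: x ahead of the robot, y to its left, z up, the work surface at z = 0. Lengths are in m, angles in rad, forces in N, time in s.
With the tool pointing down it reaches from about 0.3 to 0.875 m from the base axis. Payload 6.4 kg.
Tool frame: the origin (TCP) lies on the centre line of the jaws, within the pads' length; the fingertips stand manip.tcp_to_tips ahead of it and the grasp point (between the pads) lies 5 mm behind it (manip.tcp_to_tips is the distance from the TCP to the fingertips, in m); z points along the fingers, y is the line along which they close (so a half turn about z gives the same grasp; the last joint's range is limited). The gripper opens to 85 mm and grips with 20 to 120 N. Pads are 22 mm wide; open, the fingers measure 114 mm over their backs; the gripper's body (76 mm by 85 mm) begins 54 mm behind the grasp point. The pads swing forward as they close: fully open they stand 13 mm farther back than shut.
Start: joints at [1.086, 0.181, 1.607, -0, 1.354, -0.206], TCP at [0.158, 0.553, 0.207] pointing down, gripper open.
Joint ranges: [-2.99, 2.99], [-0.89, 2.07], [0.3, 2.58], [-1.14, 4.28], [0, 2.63], [-3.12, 3.12]. Speed limits (rad/s): [2.57, 2.57, 3.01, 3.14, 3.14, 3.14].

## Interface

Orientations are given as a unit quaternion [w, x, y, z].
In Python, from plant import monitor, imaging, order, manip gives the robot as it stands. The module is installed in compiled form; this text tells all that it offers.
- The arm moves only by the tool jog_arm, never from a script. Its argument "moves" is a list of rows, each a list of 3 entries, a list of its own where there are three numbers: the gripper's target within -1 to 1 (fully open at 1, half-way at 0, shut at -1), then the shift along the tool's x, y, z in mm, then the turn, a rotation vector about the tool's x, y, z in degrees. In form: [[claw, [x, y, z], [wx, wy, wz]], ...]. A call has 1 to 8 rows; each row shifts and turns the commanded pose from where the row before left it, along the tool's axes as they then stand; what a row does not reach is not made up. A row lasts 1/8 s, in which the tool goes at most 62.5 mm and 10.7 degrees, less where a joint would pass 70% of its speed; a pose out of reach is approached as far as the arm can. A call with a gripper value outside its range is refused whole. The fingers move at their own pace and stop on an object; "newtons" is the grip in N (left out, the last holds). Time passes only in rows, so rows that do not move let the fingers close. It gives the time, the measured TCP pose, the force, the opening and the grip force at its end, in the units of the state.
- monitor.read_state(): the state, without advancing time (a new reading comes with each control period).
- imaging.grab_frame(name): name is "scene" or "top" or "wrist"; returns a dict with "image" (420x560x3 uint8, blue, green, red), "depth" (420x560 float32, m along the optical axis (not along the pixel's ray), 0 where there is no reading), "fx", "fy", "cx", "cy" (pixels), "distortion" ([k1, k2, p1, p2, k3] as OpenCV has them; the pictures are not rectified), "R" (3x3) and "t" (3): a world point X has camera coordinates R X + t. Camera axes: x right, y down, z forward; pixel columns grow to the right and rows downward; lengths in m; the calibration is good to about 2 mm. A picture is of the moment at which its call begins.
- order.close_job(): hands the job in; it is judged then, once.
The state is a dict: "t": time; "joint_positions": joint angles; "joint_vel": joint speeds; "joint_efforts": joint torques, N m; "tcp_pos": TCP position; "eef_rot": TCP orientation; "contact_force": force on the tool from outside, world axes, zero at the start; "moment": the same for the moment, N m; "width": finger opening in m; "finger_force": force on a finger pad.
Only numpy, scipy, OpenCV 4.12 (cv2) and the standard library are available. Lean on these libraries where they do the work, as an engineer would, in place of code of your own. Each camera call takes 0.05 s, during which the arm holds its last target. There are 200 camera calls.

## Working session

There is one attempt and no reset: what is moved stays moved. The work goes in short steps, Python scripts to look and compute and a tool call to move; the robot and the scene stay as the last step left them, time stands still between calls to the robot, and variables do not carry over. Pictures are saved under pics/ and viewed, at most 10 in all, crops included, and the job is handed in when it is done.

Besides the shell and the picture viewer there is one more tool, called in YAML: its name, and indented under it one key for each argument. jog_arm: Moves the arm, as the interface text tells. Its arguments: {"type":"object","properties":{"moves":{"type":"array","items":{"type":"array"}},"newtons":{"type":"number"}},"required":["moves"]}

```bash
mkdir -p pics; cat > h.py <<'E'
import numpy as np, cv2
from plant import monitor, imaging, order, manip
def grab(n):
    f=imaging.grab_frame(n); np.save(f'/tmp/{n}.npy',f,allow_pickle=True); return f
def load(n): return np.load(f'/tmp/{n}.npy',allow_pickle=True).item()
def world(f,u,v,d=None):
    K=np.array([[f['fx'],0,f['cx']],[0,f['fy'],f['cy']],[0,0,1]])
    p=cv2.undistortPoints(np.array([[[u,v]]],float),K,np.array(f['distortion'],float))[0,0]
    if d is None:
        w=f['depth'][int(v)-1:int(v)+2,int(u)-1:int(u)+2]; w=w[w>0]; d=np.median(w) if w.size else np.nan
    c=np.array([p[0]*d,p[1]*d,d]); return f['R'].T@(c-f['t'])
E
python3 - <<'E'
from h import *
for n in ('top','scene'):
    f=grab(n); cv2.imwrite(f'pics/{n}0.png',f['image'])
s=monitor.read_state(); print(manip.tcp_to_tips,s)
E
```

```text
0.014 {'t': 0.1, 'joint_positions': array([ 1.08568042e+00,  1.81474064e-01,  1.60791247e+00, -9.89872372e-06,
        1.35380150e+00, -2.06339131e-01]), 'joint_vel': array([-0.00050823, -0.00228608,  0.00031632,  0.00052544,  0.00217432,
       -0.00053533]), 'joint_efforts': array([ 6.49261510e-04, -4.45874834e+01, -3.52238989e+01, -1.68895513e-04,
        4.14978771e-03,  2.59415674e-05]), 'tcp_pos': array([0.15798037, 0.55231269, 0.20656801]), 'eef_rot': array([-2.65774911e-04,  1.38936358e-01,  9.90300991e-01, -7.52125522e-04]), 'contact_force': array([0.15385687, 0.67920994, 0.43711016]), 'moment': array([-0.02116658, -0.02058368, -0.01125799]), 'finger_force': 0.0, 'width': 0.08564999986270652}
```

View pics/top0.png

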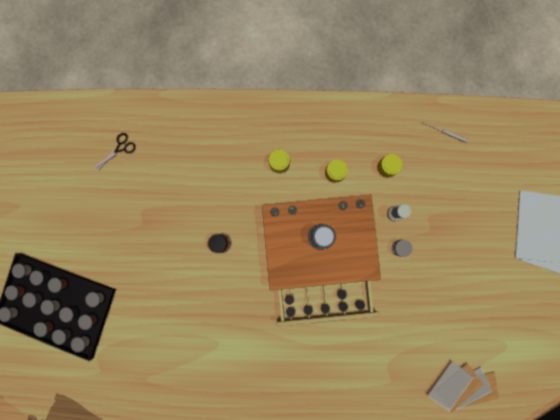

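View pics/scene0.png

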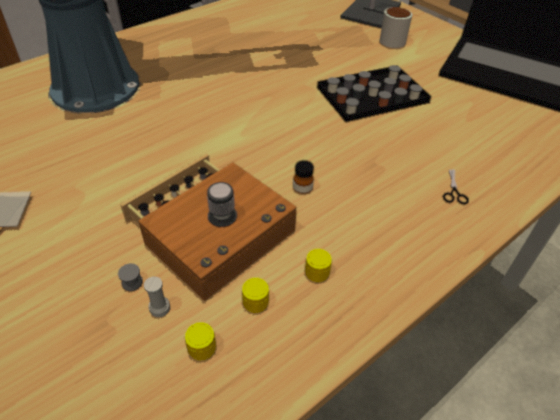

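The top view shows the station with corners near (262,205), (371,195), (380,278) and (269,289). The drawer face runs (277,320)–(376,311) and the collar is at (323,237). The jar is at (219,243), the stacker at (401,212) and the spool at (403,248). The yellow look-alikes stand behind the station.

```bash
python3 - <<'E'
from h import *
f=load('top')
for n,u,v in [('c1',265,208),('c2',368,198),('c3',376,275),('c4',272,285),('col',323,237),('dl',279,320),('dm',326,316),('dr',374,312),('jar',219,243),('stk',403,211),('spool',403,248)]:
    print(n,world(f,u,v).round(4))
# masks from depth
v,u=np.mgrid[0:420,0:560]
K=np.array([[f['fx'],0,f['cx']],[0,f['fy'],f['cy']],[0,0,1]])
p=cv2.undistortPoints(np.stack([u.ravel(),v.ravel()],1).astype(float)[:,None],K,np.array(f['distortion'],float))[:,0]
d=f['depth'].ravel(); P=(np.c_[p*d[:,None],d]-f['t'])@f['R']
x0=world(f,323,237)
near=(np.linalg.norm(P[:,:2]-x0[:2],axis=1)<.2)&(d>0)
st=P[near&(abs(P[:,2]-.065)<.006)]
r=cv2.minAreaRect((st[:,:2]*1000).astype(np.float32)); print('box',r,np.median(st[:,2]))
c=P[near&(P[:,2]>.115)&(P[:,2]<.14)]; print('collar',c[:,:2].min(0),c[:,:2].max(0),c.mean(0),len(c))
dr=P[near&(P[:,2]>.035)&(P[:,2]<.055)&(P[:,0]<x0[0]-.11)]
print('drawer',dr[:,:2].min(0),dr[:,:2].max(0),np.median(dr[:,2]),len(dr))
E
```

```text
c1 [0.6754 0.0785 0.0668]
c2 [ 0.6995 -0.1257  0.0659]
c3 [ 0.5479 -0.1423  0.0659]
c4 [0.5248 0.0614 0.0656]
col [ 0.6195 -0.0303  0.1273]
dl [0.4494 0.0463 0.026 ]
dm [ 0.4605 -0.0491  0.0315]
dr [ 0.4722 -0.144   0.0453]
jar [0.6043 0.1689 0.0581]
stk [ 0.6746 -0.1946  0.0708]
spool [ 0.6013 -0.207   0.0307]
box ((610.013916015625, -23.717300415039062), (169.01988220214844, 383.4142761230469), 6.459355354309082) 0.06568845754550279
collar [ 0.601259   -0.05228227] [ 0.64164245 -0.00913629] [ 0.62114272 -0.03122666  0.12750029] 452
drawer [ 0.44151324 -0.1517507 ] [0.50948185 0.05031308] 0.04526323717923809 667
```

jog_arm:
  moves:
    - [-1, [-35, -42, 0], [0, 0, 0]]
    - [-1, [-35, -42, 0], [0, 0, 0]]
    - [-1, [-35, -42, 0], [0, 0, 0]]
    - [-1, [-35, -42, 0], [0, 0, 0]]
    - [-1, [-35, -42, 0], [0, 0, 0]]
    - [-1, [-35, -42, 0], [0, 0, 0]]
    - [-1, [-35, -42, 0], [0, 0, 0]]
    - [-1, [-35, -42, 0], [0, 0, 0]]
  newtons: 60

```text
t: 1.1
tcp_pos: [0.3352, 0.1511, 0.2074]
eef_rot: [0.0, 0.139, 0.99, 0.0]
contact_force: [1.8, -0.7, 0.3]
width: -0.0001
finger_force: 0.0
```

jog_arm:
  moves:
    - [-1, [-35, -43, 0], [0, 0, 0]]
    - [-1, [-35, -43, 0], [0, 0, 0]]
    - [-1, [-35, -43, 0], [0, 0, 0]]
    - [-1, [-35, -43, 0], [0, 0, 0]]
    - [-1, [0, 0, 45], [0, 0, -7.5]]
    - [-1, [0, 0, 45], [0, 0, -7.5]]
    - [-1, [0, 0, 45], [0, 0, -7.5]]
    - [-1, [0, 0, 35], [0, 0, 0]]

```text
t: 2.1
tcp_pos: [0.4211, -0.0508, 0.0354]
eef_rot: [-0.001, -0.058, 0.998, 0.0]
contact_force: [0.2, 0.2, 0.3]
width: 0.0001
finger_force: 0.0
```

```bash
cat >> h.py <<'E'
C=np.array([.6112,-.0323]); YAW=.114
def st(p):
    c,s=np.cos(YAW),np.sin(YAW); return np.array([[c,s],[-s,c]])@(np.array(p)[:2]-C)
def rep():
    from scipy.spatial.transform import Rotation as Rr
    s=monitor.read_state(); q=s['eef_rot']; R=Rr.from_quat([q[1],q[2],q[3],q[0]]).as_matrix()
    print(s['t'],'tcp',s['tcp_pos'].round(4),'st',st(s['tcp_pos']).round(4),'xaxis deg',np.degrees(np.arctan2(R[1,0],R[0,0])).round(1),'z',R[:,2].round(3),'F',s['contact_force'].round(1),'M',s['moment'].round(2),'w',s['width'],s['finger_force'],'j6',s['joint_positions'][5])
E
python3 -c "
from h import *
rep(); f=grab('top'); cv2.imwrite('pics/t1.png',cv2.resize(f['image'][180:350,200:440],None,fx=3,fy=3))"
```

```text
2.1 tcp [ 0.4211 -0.0508  0.0354] st [-0.1909  0.0032] xaxis deg -173.4 z [-0.002  0.001 -1.   ] F [0.2 0.2 0.3] M [ 0.01 -0.03  0.01] w 7.267384676984496e-05 0.0 j6 -2.087372128616724
```

View pics/t1.png

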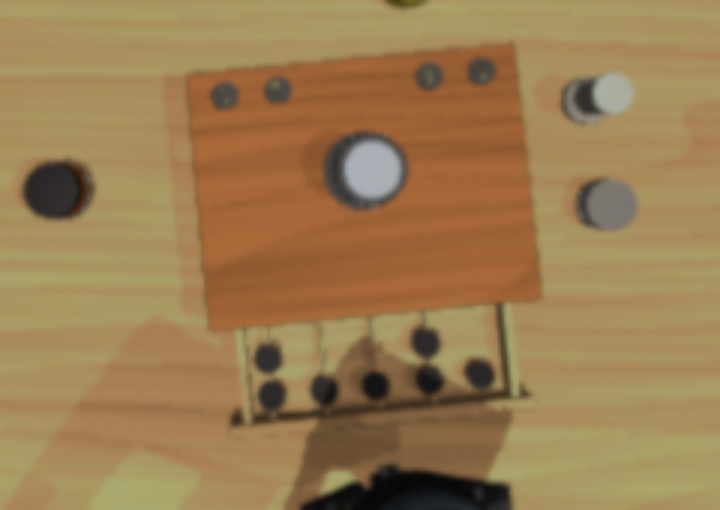

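The gripper is centred in front of the open drawer, whose face sits around crop row 415. I'll push next.

jog_arm:
  moves:
    - [-1, [-20, 0, 0], [0, 0, 0]]
    - [-1, [-8, 0, 0], [0, 0, 0]]
    - [-1, [-8, 0, 0], [0, 0, 0]]
    - [-1, [-8, 0, 0], [0, 0, 0]]
    - [-1, [-8, 0, 0], [0, 0, 0]]
    - [-1, [-8, 0, 0], [0, 0, 0]]
    - [-1, [-8, 0, 0], [0, 0, 0]]
    - [-1, [-8, 0, 0], [0, 0, 0]]

```text
t: 3.15
tcp_pos: [0.4982, -0.0425, 0.0374]
eef_rot: [-0.0, -0.057, 0.998, 0.0]
contact_force: [-0.4, 0.4, -0.0]
width: -0.0005
finger_force: 0.0
```

jog_arm:
  moves:
    - [-1, [-4, 0, 0], [0, 0, 0]]
    - [-1, [-4, 0, 0], [0, 0, 0]]
    - [-1, [-2, 0, 0], [0, 0, 0]]

```text
t: 3.52
tcp_pos: [0.5078, -0.0413, 0.0374]
eef_rot: [-0.0, -0.057, 0.998, 0.0]
contact_force: [-0.1, -0.3, -0.1]
width: -0.0001
finger_force: 0.0
```

```bash
python3 -c "
from h import *
rep()"
```

```text
3.525 tcp [ 0.5078 -0.0413  0.0374] st [-0.1038  0.0028] xaxis deg -173.5 z [-0.  0. -1.] F [-0.1 -0.3 -0.1] M [-0.06  0.03  0.02] w -8.459574544641778e-05 0.0 j6 -1.9993189460326442
```

jog_arm:
  moves:
    - [-1, [-2, 0, 0], [0, 0, 0]]
    - [-1, [-2, 0, 0], [0, 0, 0]]

```text
t: 3.78
tcp_pos: [0.5116, -0.0409, 0.0374]
eef_rot: [-0.0, -0.057, 0.998, 0.0]
contact_force: [-0.5, 0.2, 0.7]
width: 0.0004
finger_force: 0.0
```

```bash
python3 -c "
from h import *
rep()"
```

```text
3.775 tcp [ 0.5116 -0.0409  0.0374] st [-0.0999  0.0027] xaxis deg -173.5 z [-0. -0. -1.] F [-0.5  0.2  0.7] M [-0.02 -0.07 -0.  ] w 0.0003670448374807816 0.0 j6 -1.9959650799187
```

jog_arm:
  moves:
    - [-1, [-2, 0, 0], [0, 0, 0]]
    - [-1, [-2, 0, 0], [0, 0, 0]]

```text
t: 4.03
tcp_pos: [0.5157, -0.0405, 0.0374]
eef_rot: [0.0, -0.057, 0.998, -0.0]
contact_force: [-0.4, -0.8, -0.8]
width: 0.0004
finger_force: 0.0
```

```bash
python3 -c "
from h import *
rep(); f=grab('top'); cv2.imwrite('pics/t2.png',cv2.resize(f['image'][180:350,200:440],None,fx=3,fy=3))"
```

```text
4.025 tcp [ 0.5157 -0.0405  0.0374] st [-0.0958  0.0027] xaxis deg -173.5 z [ 0. -0. -1.] F [-0.4 -0.8 -0.8] M [ 0.02  0.01 -0.01] w 0.0004377575832122835 0.0 j6 -1.9927020902640447
```

View pics/t2.png

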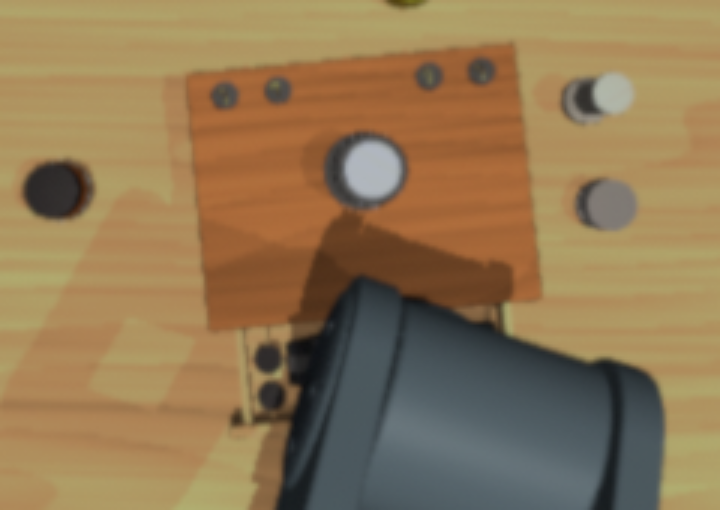

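The top view still shows the drawer out, with its left face end at (235,420), even though the fingers should be past the face. I'll check from the scene camera.

```bash
python3 -c "
from h import *
f=grab('scene'); cv2.imwrite('pics/s2.png',cv2.resize(f['image'][100:300,80:320],None,fx=3,fy=3))
w=grab('wrist')"
```

```text
(no output)
```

View pics/s2.png

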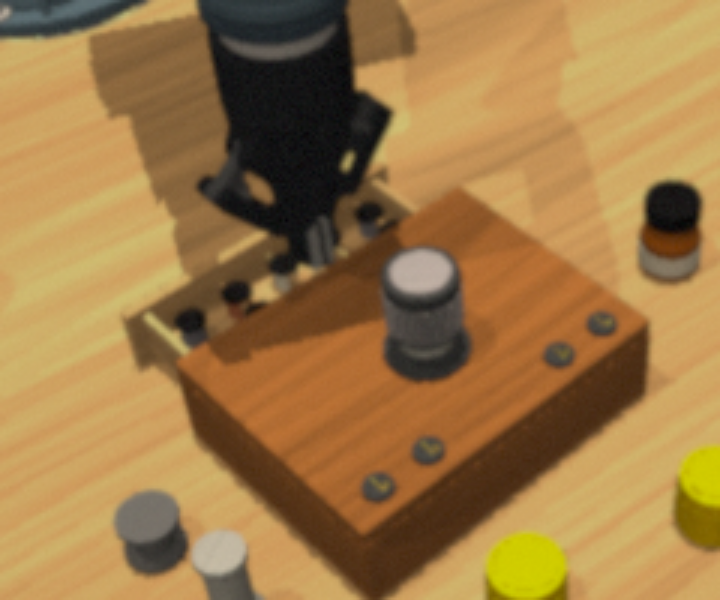

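The scene view shows the fingers inside the drawer outline, at crop (318,245), with the face still out. I'll measure both before moving.

```bash
python3 -c "
from h import *
f=load('scene')
for u,v in [(318,225),(318,245),(325,255),(302,245),(130,325),(140,350),(200,285),(385,175),(372,185),(282,265),(235,290),(345,165),(160,320)]:
    p=world(f,80+u/3,100+v/3); print(u,v,p.round(4),st(p).round(4))
t=load('top')
for u,v in [(235,420),(250,418),(270,415)]:
    p=world(t,200+u/3,180+v/3); print('top',p.round(4),st(p).round(4))
rep()"
```

```text
318 225 [ 0.5295 -0.0387  0.0982] [-0.0819  0.0029]
318 245 [ 0.5299 -0.0409  0.0835] [-0.0817  0.0007]
325 255 [ 0.5286 -0.0367  0.0717] [-0.0825  0.0051]
302 245 [ 0.525  -0.0489  0.0845] [-0.0875 -0.0067]
130 325 [ 0.4749 -0.1474  0.0372] [-0.1485 -0.0988]
140 350 [ 0.4771 -0.1465  0.0158] [-0.1462 -0.0982]
200 285 [ 0.4707 -0.0969  0.0374] [-0.147  -0.0482]
385 175 [0.4531 0.0537 0.0369] [-0.1473  0.1034]
372 185 [0.4573 0.0405 0.0379] [-0.1446  0.0898]
282 265 [ 0.4816 -0.0447  0.0321] [-0.1302  0.0024]
235 290 [ 0.4822 -0.0795  0.0313] [-0.1336 -0.0322]
345 165 [0.3902 0.0576 0.0019] [-0.2093  0.1144]
160 320 [ 0.4754 -0.1288  0.03  ] [-0.1459 -0.0804]
top [0.4497 0.0477 0.0273] [-0.1514  0.0978]
top [0.4538 0.0376 0.0402] [-0.1485  0.0874]
top [0.4535 0.0239 0.0268] [-0.1503  0.0738]
4.175 tcp [ 0.5157 -0.0405  0.0374] st [-0.0958  0.0027] xaxis deg -173.5 z [ 0. -0. -1.] F [-0.8  0.5 -0.3] M [ 0.   -0.01  0.01] w 0.00021208811449618603 0.0 j6 -1.9928072410990394
```

```bash
python3 -c "
from h import *
f=load('wrist'); cv2.imwrite('pics/w2.png',f['image'])
print((-f['R'].T@f['t']).round(3), f['R'][2].round(2))"
```

```text
[ 0.437 -0.05   0.204] [ 0.31  0.03 -0.95]
```

View pics/w2.png

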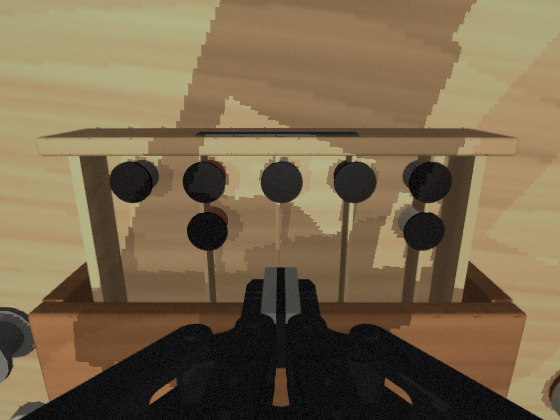

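The wrist view shows the fingertips at about (282,270), close in front of the station, with the intact face wall along row 145. I'll measure the tip height.

```bash
python3 -c "
from h import *
f=load('wrist')
for u,v in [(282,270),(282,280),(282,300),(275,275),(290,275),(282,340),(255,285),(310,285),(280,145),(282,133),(100,145),(280,260),(150,310)]:
    p=world(f,u,v); print(u,v,p.round(4),st(p).round(4))
"
```

```text
282 270 [ 0.5049 -0.0418  0.0676] [-0.1067  0.0027]
282 280 [ 0.5051 -0.0418  0.0756] [-0.1065  0.0027]
282 300 [ 0.5048 -0.0419  0.0907] [-0.1068  0.0026]
275 275 [ 0.505  -0.0445  0.0723] [-1.069e-01 -1.000e-04]
290 275 [ 0.5044 -0.0387  0.0723] [-0.1069  0.0058]
282 340 [ 0.5152 -0.0407  0.0987] [-0.0963  0.0026]
255 285 [ 0.5098 -0.052   0.0732] [-0.103 -0.008]
310 285 [ 0.5074 -0.0304  0.0731] [-0.1029  0.0137]
280 145 [ 0.4578 -0.048   0.0458] [-0.1542  0.0019]
282 133 [ 0.4533 -0.0476  0.0403] [-0.1586  0.0027]
100 145 [ 0.4664 -0.1239  0.0458] [-0.1543 -0.0745]
280 260 [ 0.5253 -0.0403  0.0146] [-0.0863  0.0018]
150 310 [ 0.5344 -0.0972  0.0611] [-0.0837 -0.0558]
```

The tips measure at z≈0.066, not the 0.023 that the TCP reading implies, so they passed over the 46 mm face. Two cameras agree on this, and there was no contact force. The reported tool height is therefore about 42 mm off the real tips. I'll back out, go lower, and re-check the tip height against the table.

jog_arm:
  moves:
    - [-1, [45, 0, 0], [0, 0, 0]]
    - [-1, [47, 0, 0], [0, 0, 0]]
    - [-1, [0, 0, 0], [0, 0, 0]]
    - [-1, [0, 0, 10], [0, 0, 0]]
    - [-1, [0, 0, 10], [0, 0, 0]]
    - [-1, [0, 0, 0], [0, 0, 0]]

```text
t: 4.92
tcp_pos: [0.4239, -0.0506, 0.0162]
eef_rot: [-0.001, -0.057, 0.998, 0.001]
contact_force: [0.7, 0.7, -0.8]
width: -0.0002
finger_force: 0.0
```

```bash
python3 -c "
from h import *
rep(); f=grab('wrist')
for v in range(255,300,5):
    p=world(f,282,v); print(v,p.round(4),st(p).round(4))
s=grab('scene'); cv2.imwrite('pics/s3.png',cv2.resize(s['image'][100:300,80:320],None,fx=3,fy=3))
"
```

```text
4.925 tcp [ 0.4239 -0.0506  0.0162] st [-0.1882  0.0031] xaxis deg -173.5 z [-0.002  0.001 -1.   ] F [ 0.7  0.7 -0.8] M [-0.05 -0.03  0.01] w -0.00016922426404537955 0.0 j6 -2.0834320320757387
255 [ 0.4272 -0.05   -0.    ] [-0.1848  0.0033]
260 [ 4.302e-01 -4.970e-02 -3.000e-04] [-0.1818  0.0033]
265 [ 0.4334 -0.0493 -0.0007] [-0.1786  0.0034]
270 [ 0.4132 -0.0519  0.0461] [-0.199   0.0031]
275 [ 0.4128 -0.0519  0.0513] [-0.1994  0.0031]
280 [ 0.4132 -0.0519  0.0547] [-0.199  0.003]
285 [ 0.4129 -0.052   0.059 ] [-0.1992  0.003 ]
290 [ 0.413  -0.052   0.0626] [-0.1991  0.003 ]
295 [ 0.4129 -0.052   0.0663] [-0.1993  0.003 ]
```

View pics/s3.png

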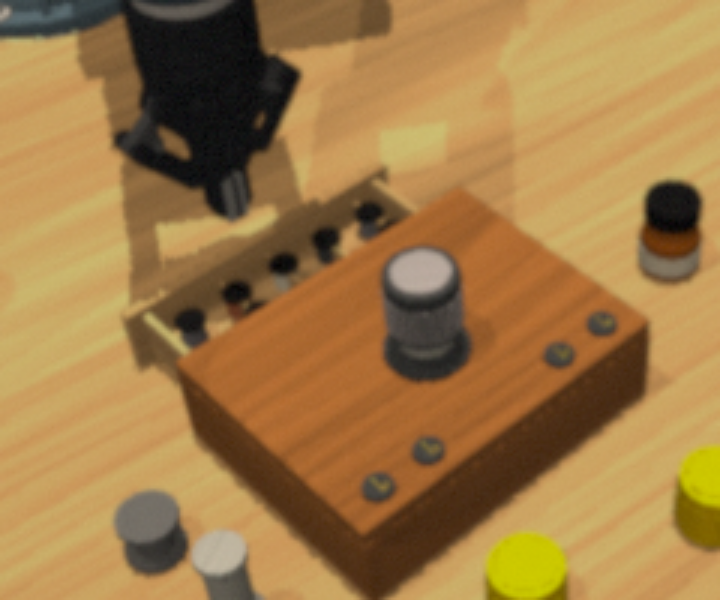

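The fingers hang clear in front of the face at crop (232,210), with tips at z≈0.045 for a reading of 0.016. So tips = reading + 0.029. I'll go down another 25 mm and push.

jog_arm:
  moves:
    - [-1, [0, 0, 10], [0, 0, 0]]
    - [-1, [0, 0, 10], [0, 0, 0]]
    - [-1, [0, 0, 5], [0, 0, 0]]
    - [-1, [-14, 0, 0], [0, 0, 0]]
    - [-1, [-6, 0, 0], [0, 0, 0]]
    - [-1, [-6, 0, 0], [0, 0, 0]]
    - [-1, [-6, 0, 0], [0, 0, 0]]

```text
t: 5.9
tcp_pos: [0.4565, -0.0473, -0.0075]
eef_rot: [0.0, -0.057, 0.998, -0.0]
contact_force: [-0.9, -0.1, 0.7]
width: 0.0001
finger_force: 0.5
```

```bash
python3 -c "
from h import *
rep()"
```

```text
5.9 tcp [ 0.4565 -0.0473 -0.0075] st [-0.1554  0.0027] xaxis deg -173.5 z [ 0. -0. -1.] F [-0.9 -0.1  0.7] M [-0.13  0.18 -0.02] w 6.0335085115019766e-05 0.49209969118237495 j6 -2.0474578865322743
```

Contact (moment and finger force). I'll keep pushing.

jog_arm:
  moves:
    - [-1, [-8, 0, 0], [0, 0, 0]]
    - [-1, [-8, 0, 0], [0, 0, 0]]
    - [-1, [-8, 0, 0], [0, 0, 0]]
    - [-1, [-8, 0, 0], [0, 0, 0]]
    - [-1, [-6, 0, 0], [0, 0, 0]]
    - [-1, [-5, 0, 0], [0, 0, 0]]
    - [-1, [-4, 0, 0], [0, 0, 0]]
    - [-1, [-3, 0, 0], [0, 0, 0]]

```text
t: 6.9
tcp_pos: [0.5045, -0.0417, -0.0078]
eef_rot: [-0.001, -0.057, 0.998, 0.0]
contact_force: [-3.8, -1.9, 2.9]
width: -0.0005
finger_force: 2.3
```

```bash
python3 -c "
from h import *
rep()"
```

```text
6.9 tcp [ 0.5045 -0.0417 -0.0078] st [-0.1071  0.0028] xaxis deg -173.5 z [-0.003 -0.    -1.   ] F [-3.8 -1.9  2.9] M [-0.18  0.59  0.04] w -0.0004865122065975275 2.337264306843281 j6 -2.00090447527245
```

jog_arm:
  moves:
    - [-1, [-2, 0, 0], [0, 0, 0]]
    - [-1, [-2, 0, 0], [0, 0, 0]]
    - [-1, [-1, 0, 0], [0, 0, 0]]

```text
t: 7.28
tcp_pos: [0.5088, -0.0411, -0.0079]
eef_rot: [-0.002, -0.057, 0.998, 0.0]
contact_force: [-11.5, -3.5, 9.3]
width: -0.0001
finger_force: 6.0
```

```bash
python3 -c "
from h import *
rep();f=grab('wrist')
for u in (80,480):
  for v in range(215,330,10): p=world(f,u,v); print(u,v,p.round(3),st(p).round(4))"
```

```text
7.275 tcp [ 0.5088 -0.0411 -0.0079] st [-0.1027  0.0029] xaxis deg -173.4 z [-0.004 -0.    -1.   ] F [-11.5  -3.5   9.3] M [-0.45  1.62  0.02] w -7.664787405266149e-05 6.049809604883194 j6 -1.9967931326480293
80 215 [ 0.492 -0.135 -0.   ] [-0.1298 -0.0884]
80 225 [ 0.497 -0.135 -0.   ] [-0.1249 -0.0893]
80 235 [ 0.502 -0.135 -0.   ] [-0.12   -0.0901]
80 245 [ 0.507 -0.136 -0.   ] [-0.115 -0.091]
80 255 [ 0.512 -0.136 -0.   ] [-0.11   -0.0918]
80 265 [ 0.518 -0.136 -0.   ] [-0.1047 -0.0928]
80 275 [ 0.523 -0.136  0.   ] [-0.0997 -0.0934]
80 285 [ 0.528 -0.137 -0.   ] [-0.0941 -0.0946]
80 295 [ 0.53  -0.134  0.006] [-0.0923 -0.0917]
80 305 [ 0.53  -0.13   0.013] [-0.0915 -0.0879]
80 315 [ 0.53  -0.126  0.021] [-0.0915 -0.0838]
80 325 [ 0.529 -0.122  0.029] [-0.0919 -0.0798]
480 215 [ 0.472  0.045 -0.   ] [-0.1297  0.0927]
480 225 [0.476 0.046 0.   ] [-0.1251  0.0932]
480 235 [ 0.481  0.048 -0.   ] [-0.1201  0.0942]
480 245 [ 0.486  0.049 -0.   ] [-0.1152  0.095 ]
480 255 [0.491 0.05  0.   ] [-0.1102  0.0957]
480 265 [ 0.496  0.052 -0.   ] [-0.1049  0.0967]
480 275 [0.501 0.053 0.   ] [-0.0998  0.0975]
480 285 [ 0.506  0.055 -0.   ] [-0.0943  0.0985]
480 295 [0.509 0.053 0.005] [-0.0917  0.0964]
480 305 [0.509 0.048 0.014] [-0.0922  0.0915]
480 315 [0.51  0.044 0.022] [-0.0922  0.0874]
480 325 [0.511 0.041 0.029] [-0.0916  0.0842]
```

The face is at −0.092 in the station frame, so the drawer is home against its stop. I'll retreat, rise, and go over the collar.

jog_arm:
  moves:
    - [-1, [10, 0, 0], [0, 0, 0]]
    - [-1, [25, 0, -10], [0, 0, 0]]
    - [-1, [0, 0, -55], [0, 0, 0]]
    - [-1, [0, 0, -55], [0, 0, 0]]
    - [1, [0, 0, -40], [0, 0, 0]]
    - [1, [-45, -1, 0], [0, 0, 0]]
    - [1, [-45, -1, 0], [0, 0, 0]]
    - [1, [-45, -1, 0], [0, 0, 0]]

```text
t: 8.32
tcp_pos: [0.6121, -0.0325, 0.1529]
eef_rot: [0.001, -0.057, 0.998, -0.0]
contact_force: [0.4, -0.6, -0.3]
width: 0.0723
finger_force: 0.0
```

jog_arm:
  moves:
    - [1, [0, 0, 0], [0, 0, 0]]
    - [1, [0, 0, 0], [0, 0, 0]]

```text
t: 8.57
tcp_pos: [0.6097, -0.0325, 0.1518]
eef_rot: [-0.0, -0.057, 0.998, 0.0]
contact_force: [-0.1, -0.1, 0.4]
width: 0.0852
finger_force: 0.0
```

```bash
python3 -c "
from h import *
rep();f=grab('wrist'); cv2.imwrite('pics/w4.png',f['image'])"
```

```text
8.575 tcp [ 0.6097 -0.0325  0.1518] st [-0.0015  0.    ] xaxis deg -173.5 z [-0.001  0.    -1.   ] F [-0.1 -0.1  0.4] M [-0.04 -0.07  0.01] w 0.08523835802726301 0.0 j6 -1.9323805769834037
```

View pics/w4.png

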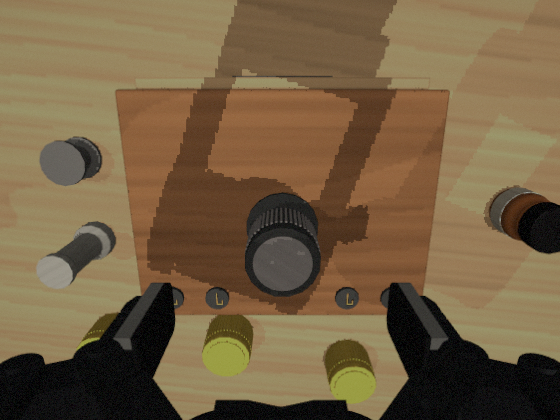

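The drawer is home, with only the thin face strip showing at rows 78–90. The collar top is at about (282,263), centred between the pads. I'll fit the collar's position from the depth.

```bash
python3 -c "
from h import *
f=load('wrist')
P=np.array([world(f,u,v) for u in range(235,330,3) for v in range(225,305,3)])
m=(P[:,2]>.12)&(P[:,2]<.135); Q=P[m]
(c,r)=cv2.minEnclosingCircle((Q[:,:2]*1000).astype(np.float32)); print(c,r,np.median(Q[:,2]),st(np.array(c)/1000),len(Q))
for u,v in [(155,290),(405,290),(170,300),(390,300)]: p=world(f,u,v); print(p.round(4),st(p).round(4))
"
```

```text
(622.0831298828125, -30.59490966796875) 21.84578514099121 0.12708080029833094 [0.01100645 0.00045603] 484
[ 0.6041 -0.0799  0.1982] [-0.0125 -0.0465]
[0.5936 0.0108 0.1983] [-0.0126  0.0448]
[ 0.6116 -0.076   0.192 ] [-0.0046 -0.0435]
[0.6028 0.0094 0.1903] [-0.0036  0.0424]
```

jog_arm:
  moves:
    - [1, [-12, 0, 0], [0, 0, 0]]
    - [1, [0, 0, 40], [0, 0, 0]]
    - [1, [0, 0, 30], [0, 0, 0]]
    - [1, [0, 0, 10], [0, 0, 0]]
    - [1, [0, 0, 10], [0, 0, 0]]
    - [1, [0, 0, 5], [0, 0, 0]]
    - [1, [0, 0, 0], [0, 0, 0]]

```text
t: 9.5
tcp_pos: [0.6226, -0.0314, 0.0579]
eef_rot: [0.0, -0.057, 0.998, -0.0]
contact_force: [0.3, -0.2, 0.3]
width: 0.0855
finger_force: 0.0
```

```bash
python3 -c "
from h import *
rep()"
```

```text
9.5 tcp [ 0.6226 -0.0314  0.0579] st [ 0.0114 -0.0004] xaxis deg -173.5 z [ 0.001 -0.    -1.   ] F [ 0.3 -0.2  0.3] M [0.02 0.08 0.03] w 0.08549060566513678 0.0 j6 -1.9251392489680934
```

jog_arm:
  moves:
    - [-1, [1, 0, 2], [0, 0, 0]]
    - [-1, [0, 0, 0], [0, 0, 0]]
    - [-1, [0, 0, 0], [0, 0, 0]]
    - [-1, [0, 0, 0], [0, 0, 0]]
  newtons: 40

```text
t: 10.0
tcp_pos: [0.6216, -0.0315, 0.0559]
eef_rot: [0.0, -0.057, 0.998, -0.0]
contact_force: [0.1, 0.2, 3.4]
width: 0.0432
finger_force: 40.3
```

```bash
python3 -c "
from h import *
rep()"
```

```text
10.0 tcp [ 0.6216 -0.0315  0.0559] st [ 0.0104 -0.0004] xaxis deg -173.5 z [ 0.001 -0.    -1.   ] F [0.1 0.2 3.4] M [-0.01  0.12  0.03] w 0.043178390325667476 40.32739725429565 j6 -1.92575413814972
```

Gripped on the collar (43 mm) with about 3.4 N of downward push. I'll turn 30° first, then go in smaller steps while watching the force and torque.

jog_arm:
  moves:
    - [-1, [0, 0, 0], [0, 0, 6]]
    - [-1, [0, 0, 0], [0, 0, 6]]
    - [-1, [0, 0, 0], [0, 0, 6]]
    - [-1, [0, 0, 0], [0, 0, 6]]
    - [-1, [0, 0, 0], [0, 0, 6]]
    - [-1, [0, 0, 0], [0, 0, 0]]

```text
t: 10.75
tcp_pos: [0.6214, -0.0312, 0.0557]
eef_rot: [0.0, 0.203, 0.979, 0.0]
contact_force: [-1.6, 1.6, 2.7]
width: 0.0434
finger_force: 40.4
```

```bash
python3 -c "
from h import *
rep()"
```

```text
10.75 tcp [ 0.6214 -0.0312  0.0557] st [ 0.0102 -0.0001] xaxis deg 156.6 z [ 0.  0. -1.] F [-1.6  1.6  2.7] M [ 0.16  0.24 -0.04] w 0.04339812872270651 40.42570050805807 j6 -1.4029492930600442
```

jog_arm:
  moves:
    - [-1, [0, 0, 0.3], [0, 0, 5]]
    - [-1, [0, 0, 0], [0, 0, 0]]

```text
t: 11.0
tcp_pos: [0.6213, -0.0312, 0.0554]
eef_rot: [-0.0, 0.245, 0.97, 0.0]
contact_force: [-3.5, 1.4, 4.9]
width: 0.0429
finger_force: 40.5
```

jog_arm:
  moves:
    - [-1, [0, 0, 0], [0, 0, 5]]
    - [-1, [0, 0, 0], [0, 0, 0]]

```text
t: 11.25
tcp_pos: [0.6212, -0.0309, 0.0551]
eef_rot: [-0.0, 0.287, 0.958, 0.0]
contact_force: [-0.8, 2.9, 3.4]
width: 0.0435
finger_force: 40.5
```

jog_arm:
  moves:
    - [-1, [0, 0, 0], [0, 0, 5]]
    - [-1, [0, 0, 0], [0, 0, 0]]

```text
t: 11.5
tcp_pos: [0.621, -0.031, 0.0545]
eef_rot: [-0.0, 0.328, 0.945, 0.0]
contact_force: [0.2, 2.5, 0.4]
width: 0.0433
finger_force: 40.6
```

```bash
python3 -c "
from h import *
rep()"
```

```text
11.5 tcp [ 0.621  -0.031   0.0545] st [0.0099 0.0002] xaxis deg 141.7 z [-0.001  0.001 -1.   ] F [0.2 2.5 0.4] M [ 0.41  0.05 -0.  ] w 0.043264603049590816 40.57670345529914 j6 -1.1436083822952912
```

The vertical force dropped to 0.4 N while the tool sank, so the collar may be entering the window at about 45°. I'll turn slightly more and push.

jog_arm:
  moves:
    - [-1, [0, 0, 1], [0, 0, 2]]
    - [-1, [0, 0, 0], [0, 0, 0]]

```text
t: 11.75
tcp_pos: [0.621, -0.031, 0.0537]
eef_rot: [-0.0, 0.346, 0.938, 0.0]
contact_force: [-0.6, 3.4, -0.6]
width: 0.0435
finger_force: 40.6
```

jog_arm:
  moves:
    - [-1, [0, 0, 1], [0, 0, 2]]
    - [-1, [0, 0, 0], [0, 0, 0]]

```text
t: 12.0
tcp_pos: [0.621, -0.0309, 0.0528]
eef_rot: [-0.0, 0.362, 0.932, 0.0]
contact_force: [-1.1, 5.0, 0.4]
width: 0.0435
finger_force: 40.6
```

```bash
python3 -c "
from h import *
rep()"
```

```text
12.0 tcp [ 0.621  -0.0309  0.0528] st [0.0099 0.0003] xaxis deg 137.5 z [-0.001  0.001 -1.   ] F [-1.1  5.   0.4] M [ 0.87  0.15 -0.05] w 0.04346184624734655 40.64865385182202 j6 -1.0699655263782972
```

It's going in with no vertical resistance. I'll keep pushing and relieve the sideways load a little.

jog_arm:
  moves:
    - [-1, [0.6, 0.7, 1], [0, 0, 0]]
    - [-1, [0, 0, 1], [0, 0, 0]]
    - [-1, [0, 0, 0], [0, 0, 0]]

```text
t: 12.38
tcp_pos: [0.6213, -0.0307, 0.0512]
eef_rot: [0.0, 0.362, 0.932, -0.0]
contact_force: [-1.7, 3.3, 1.9]
width: 0.0435
finger_force: 40.9
```

jog_arm:
  moves:
    - [-1, [0, 0, 1.5], [0, 0, 0]]
    - [-1, [0, 0, 0], [0, 0, 0]]

```text
t: 12.62
tcp_pos: [0.6214, -0.0307, 0.0497]
eef_rot: [0.0, 0.362, 0.932, -0.0]
contact_force: [-2.0, 1.3, 2.8]
width: 0.0432
finger_force: 41.0
```

```bash
python3 -c "
from h import *
rep()"
```

```text
12.625 tcp [ 0.6214 -0.0307  0.0497] st [0.0103 0.0004] xaxis deg 137.5 z [ 0. -0. -1.] F [-2.   1.3  2.8] M [0.23 0.35 0.  ] w 0.043186722065539994 41.01142179686576 j6 -1.0690502520204608
```

jog_arm:
  moves:
    - [-1, [0, 0, 1.5], [0, 0, 0]]
    - [-1, [0, 0, 1.5], [0, 0, 0]]
    - [-1, [0, 0, 0], [0, 0, 0]]
  newtons: 80

```text
t: 13.0
tcp_pos: [0.6214, -0.0307, 0.047]
eef_rot: [0.0, 0.362, 0.932, -0.0]
contact_force: [-3.3, 2.0, 4.9]
width: 0.0424
finger_force: 82.1
```

jog_arm:
  moves:
    - [-1, [0, 0, 1.5], [0, 0, 0]]
    - [-1, [0, 0, 0], [0, 0, 0]]

```text
t: 13.25
tcp_pos: [0.6215, -0.0307, 0.0462]
eef_rot: [0.0, 0.362, 0.932, -0.0]
contact_force: [-5.9, 1.5, 11.5]
width: 0.0428
finger_force: 82.6
```

jog_arm:
  moves:
    - [-1, [0, 0, 1], [0, 0, 0]]
    - [-1, [0, 0, 0], [0, 0, 0]]

```text
t: 13.5
tcp_pos: [0.6215, -0.0307, 0.0461]
eef_rot: [0.0, 0.362, 0.932, -0.0]
contact_force: [-9.0, 2.1, 17.4]
width: 0.0428
finger_force: 83.1
```

```bash
python3 -c "
from h import *
rep()"
```

```text
13.5 tcp [ 0.6215 -0.0307  0.0461] st [0.0104 0.0004] xaxis deg 137.5 z [ 0.    -0.001 -1.   ] F [-9.   2.1 17.4] M [ 0.38  1.45 -0.01] w 0.042821536759624676 83.12772877252428 j6 -1.0690447330442874
```

This is the hard stop: 9.7 mm of total travel and 17 N. I'll check the collar and drawer once before handing in.

```bash
python3 -c "
from h import *
f=grab('scene'); cv2.imwrite('pics/s5.png',cv2.resize(f['image'][100:300,80:320],None,fx=3,fy=3))
t=grab('top')
for u,v in [(275,292),(282,291)]:
  for dv in range(-4,6,2): p=world(t,u,v+dv); print(p.round(3),st(p).round(4))
rep()"
```

```text
[0.519 0.055 0.066] [-0.0815  0.0976]
[0.513 0.056 0.048] [-0.0875  0.0984]
[0.509 0.055 0.046] [-0.0917  0.0988]
[0.499 0.056 0.   ] [-0.1016  0.1005]
[ 0.495  0.056 -0.   ] [-0.1058  0.1008]
[0.563 0.044 0.434] [-0.0392  0.0809]
[0.563 0.044 0.45 ] [-0.0393  0.081 ]
[0.563 0.044 0.465] [-0.0394  0.081 ]
[0.562 0.044 0.476] [-0.0399  0.0811]
[0.561 0.044 0.477] [-0.0415  0.0813]
13.6 tcp [ 0.6215 -0.0308  0.0461] st [0.0104 0.0004] xaxis deg 137.5 z [ 0.    -0.001 -1.   ] F [-8.4  1.8 16.8] M [ 0.36  1.49 -0.03] w 0.042593364796801536 83.12361541989958 j6 -1.0690214016364905
```

View pics/s5.png

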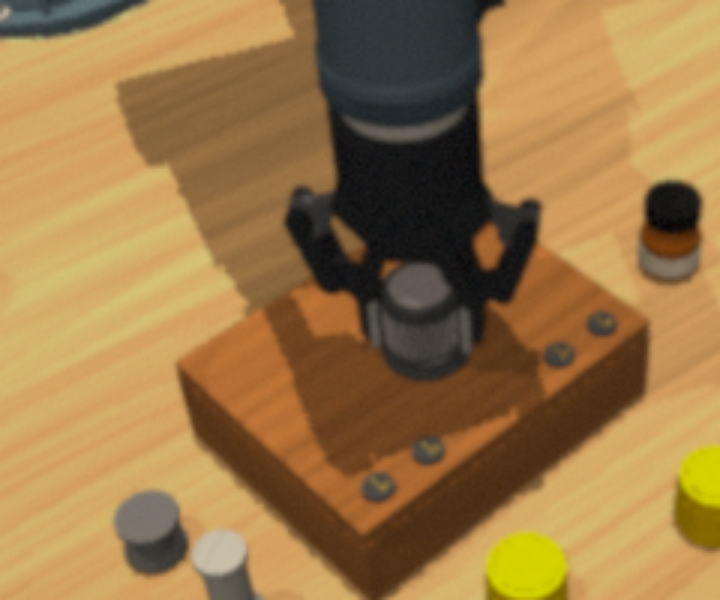

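The collar is visibly lower, with its top at about (420,285). It is held by the pads, the drawer is shut and the bystanders are untouched. I'll confirm the height and hand in.

```bash
python3 -c "
from h import *
f=load('scene'); z=[world(f,80+u/3,100+v/3)[2] for u,v in [(415,285),(422,288),(428,292)]]; print(z)
if np.median(z)<.1195: print(order.close_job())"
```

```text
[np.float64(0.11730537339014968), np.float64(0.11731718823163527), np.float64(0.11729643507748798)]
the job is handed in; nothing more can be done
None
```

The job is handed in, with no verdict returned: the drawer is home at its detent, and the collar is turned over its pins and held fully down at the hard stop (top at 117 mm, about 17 N on it); the first push passed over the drawer because the reported tool height was about 43 mm off, so I corrected from the cameras and repeated it.

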